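Sort the full and the empty tin by weight

ROBOT

A 6-joint arm with a two-finger parallel gripper is mounted at the origin on a cart in front of the work surface, level with it; the furniture and walls round the work are solid. World frame = base frame: x ahead of the robot, y to its left, z up, the work surface at z = 0. Lengths are in m, angles in rad, forces in N, time in s.
With the tool pointing down it reaches from about 0.3 to 0.775 m from the base axis. Payload 14.6 kg.
Tool frame: the origin (TCP) lies at the very end of the fingers, on their centre line; the grasp point (between the pads) lies 19 mm behind it; z points along the fingers, y is the line along which they close (so a half turn about z gives the same grasp; the last joint's range is limited). The gripper opens to 94 mm and grips with 3 to 60 N. Pads are 16 mm wide; open, the fingers measure 119 mm over their backs; the gripper's body (75 mm by 177 mm) begins 78 mm behind the grasp point.
Start: joints at [-1.398, 0.3, 1.521, -0, 1.321, -0.067], TCP at [0.131, -0.534, 0.205] pointing down, gripper open.
Joint ranges: [-3.03, 3.03], [-0.79, 2.21], [0.23, 2.52], [-1.04, 4.18], [0, 3.07], [-2.55, 2.55]. Speed limits (rad/s): [2.22, 2.22, 2.57, 3.14, 3.14, 3.14].

INTERFACE

Orientations are given as [roll, pitch, yaw] about the fixed x, y, z axes, in that order (R = Rz(yaw) Ry(pitch) Rx(roll)).
In Python, from station import ctrl gives the robot as it stands.
- The arm moves only by the tool carry_out, never from a script. Its argument "motion" is text: rows parted by semicolons, each of 7 numbers parted by spaces: the shift along the world's x, y, z in m, then the turn, a rotation vector about the world's x, y, z in degrees, then the closure in counts, from 0 (fully open) to 255 (shut). In form: dx dy dz wx wy wz hand; .... A call has 1 to 20 rows; each row shifts and turns the commanded pose from where the row before left it; what a row does not reach is not made up. A row lasts 1/12 s, in which the tool goes at most 41.7 mm and 7.16 degrees, less where a joint would pass 70% of its speed; a pose out of reach is approached as far as the arm can. A call is refused whole if a number of a shift passes 0.0417 or a number of a turn 7.16, either way. A call with a gripper value outside its range is refused whole. The fingers move at their own pace and stop on an object; "grip_force" is the grip in N (left out, the last holds). Time passes only in rows, so rows that do not move let the fingers close. It gives the time, the measured TCP pose, the force, the opening and the grip force at its end, in the units of the state.
- ctrl.get_obs(): the state, without advancing time (a new reading comes with each control period).
- ctrl.camera(name): name is "scene" or "top"; returns a dict with "pixels" (420x560x3 uint8, red, green, blue), "range_z" (420x560 float32, m along the optical axis (not along the pixel's ray), 0 where there is no reading), "K" (3x3 intrinsics, pixels), "position" and "attitude" of the camera in the world. Camera axes: x right, y up, looking along -z (the intrinsics and any distortion apply to the point x, -y, -z); pixel columns grow to the right and rows downward; lengths in m; the calibration is good to about 2 mm. A picture is of the moment at which its call begins.
- ctrl.hand_in(): hands the job in; it is judged then, once.
The state is a dict: "time_s": time; "qpos": joint angles; "joint_vel": joint speeds; "tau": joint torques, N m; "ee_pos": TCP position; "eef_rot": TCP orientation; "force": force on the tool from outside, world axes, zero at the start; "moment": the same for the moment, N m; "grip_width": finger opening in m; "grip_force": force on a finger pad.
Only numpy, scipy, OpenCV 4.12 (cv2) and the standard library are available. Lean on these libraries where they do the work, as an engineer would, in place of code of your own. Each camera call takes 0.05 s, during which the arm holds its last target. There are 200 camera calls.

TASK

Two closed, plain grey tins stand on the bench and look alike, but one is full of steel parts and the other is empty: lift them to feel which is which. Set the full (heavy) tin upright in the blue tray and the empty (light) one upright in the yellow tray, flat on the tray floor, and let go; do not drop either tin.

Things in the scene. Friction and masses are not known exactly. Their poses are not given: they have to be found in the camera images.
- tin_a_mid (a point): Closed plain grey metal tin, round, 63 mm across, 62 mm high with its fixed flat lid; the point is its centre, 31 mm above its underside, z out of the lid. Of the two look-alikes one (either) is full, 0.46 to 0.64 kg, the other empty, about 0.08 kg. They start upright at the front of the bench, left of the saw; a tin without a lid at the back is not one of them.
- tin_b_mid (a point): Closed plain grey metal tin, round, 63 mm across, 62 mm high with its fixed flat lid; the point is its centre, 31 mm above its underside, z out of the lid. Of the two look-alikes one (either) is full, 0.46 to 0.64 kg, the other empty, about 0.08 kg. They start upright at the front of the bench, left of the saw; a tin without a lid at the back is not one of them.
- blue_tray: Shallow blue square tray fixed to the bench, for the full, heavy tin: 130 x 130 mm outside, walls 14 mm high and 4 mm thick, floor 4 mm thick; origin at the centre of its underside (bench height), x and y along its sides. The two trays lie side by side behind the tins, left of the saw and may change places.
- yellow_tray: Shallow yellow square tray fixed to the bench, for the empty, light tin: 130 x 130 mm outside, walls 14 mm high and 4 mm thick, floor 4 mm thick; origin at the centre of its underside (bench height), x and y along its sides. The two trays lie side by side behind the tins, left of the saw and may change places.
Not all that is in view belongs to the job. Leave any green look-alike of the part that bears tin_a_mid alone.

How it is judged:
By the outcome, as a careful person would: the job done as asked, in the order asked, and still so for the second after the job is handed in, with the robot touching nothing.
It also fails if it takes over 51 s, if anything falls off the work surface, if the arm or the gripper's body presses on something with over 40 N, if the wrist force passes 120 N, or if a joint passes its speed limit or range.

## Working session

There is one attempt and no reset: what is moved stays moved. The work goes in short steps, Python scripts to look and compute and a tool call to move; the robot and the scene stay as the last step left them, time stands still between calls to the robot, and variables do not carry over. Pictures are saved under pics/ and viewed, at most 10 in all, crops included, and the job is handed in when it is done.

Besides the shell and the picture viewer there is one more tool, called after ">>>" as name(argument=value, ...) on one line, values as JSON. carry_out: Moves the arm, as the interface text tells. Its arguments: {"type":"object","properties":{"motion":{"type":"string"},"grip_force":{"type":"number"}},"required":["motion"]}

```bash
mkdir -p pics; cat > h.py <<'E'
import numpy as np, cv2
from station import ctrl
from scipy.spatial.transform import Rotation as R
def snap(name,fn):
    c=ctrl.camera(name); np.savez(''+fn+'.npz',**{k:np.array(v) for k,v in c.items()})
    cv2.imwrite('pics/'+fn+'.png',c['pixels'][:,:,::-1]); return c
def cloud(c):
    z=np.array(c['range_z']);K=np.array(c['K']);v,u=np.mgrid[:z.shape[0],:z.shape[1]]
    p=np.stack([(u-K[0,2])/K[0,0]*z,-(v-K[1,2])/K[1,1]*z,-z],-1)
    a=np.array(c['attitude'])
    M=a if a.shape==(3,3) else (R.from_quat(a).as_matrix() if a.size==4 else R.from_euler('xyz',a).as_matrix())
    return p@M.T+np.array(c['position'])
E
python3 - <<'E'
from h import *
for n in('top','scene'):
    c=snap(n,n+'0');print({k:v for k,v in c.items() if k not in('pixels','range_z')})
print(ctrl.get_obs())
E
```

```text
{'K': array([[421.71374174,   0.        , 278.86267504],
       [  0.        , 421.71374174, 208.48373497],
       [  0.        ,   0.        ,   1.        ]]), 'position': array([0.35933661, 0.44967108, 1.12324563]), 'attitude': array([ 0.124326  , -0.02017437, -1.56585351])}
{'K': array([[539.53018483,   0.        , 278.48817919],
       [  0.        , 539.53018483, 209.35497481],
       [  0.        ,   0.        ,   1.        ]]), 'position': array([-0.10265569,  1.2604887 ,  0.87630176]), 'attitude': array([ 0.87201443, -0.01352164, -2.50048183])}
{'time_s': 0.1, 'qpos': array([-1.39759184e+00,  3.00421928e-01,  1.52152791e+00, -7.20903173e-06,
        1.32071916e+00, -6.66141882e-02]), 'joint_vel': array([-0.00126957, -0.00081417, -0.00114468, -0.0007329 , -0.00127047,
        0.00044256]), 'tau': array([-1.58883204e-04, -5.32648695e+01, -3.53288162e+01,  7.08965259e-02,
        2.35083851e-02, -3.63315735e-05]), 'ee_pos': array([ 0.13058493, -0.5340204 ,  0.2049358 ]), 'eef_rot': array([-3.14051823e+00, -6.46794397e-05,  2.39820430e-01]), 'force': array([ 0.10987959, -0.11366829, -0.51231832]), 'moment': array([-0.00245872, -0.00087296, -0.01641701]), 'grip_force': 0.0, 'grip_width': 0.09385965528720908}
```

View pics/top0.png

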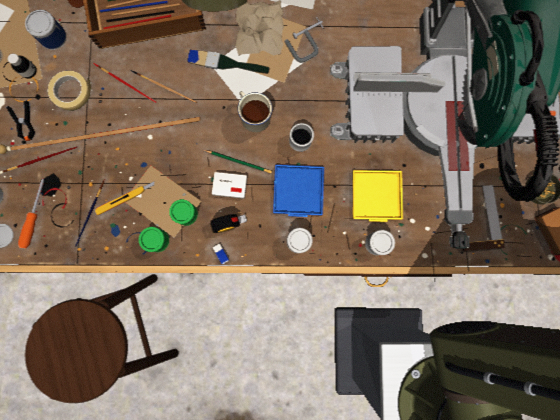

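View pics/scene0.png

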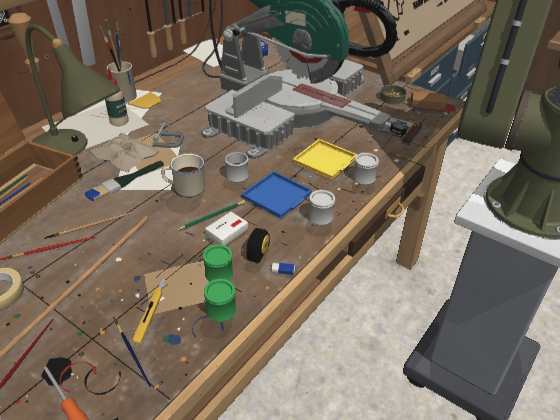

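The top view shows grey tins at about (299,240) and (381,242), the blue tray at (299,190) and the yellow tray at (378,194). The saw arm ends near (460,240).

```bash
python3 - <<'E'
from h import *
for n in ('top0','scene0'):
    c=dict(np.load(n+'.npz'));P=cloud(c);im=cv2.cvtColor(c['pixels'],cv2.COLOR_RGB2HSV);ok=c['range_z']>0
    for nm,lo,hi in(('blue',100,125),('yel',22,35)):
        m=(im[...,0]>lo)&(im[...,0]<hi)&(im[...,1]>140)&(im[...,2]>80)&ok
        k,l,s,_=cv2.connectedComponentsWithStats(m.astype(np.uint8));i=1+s[1:,4].argmax();q=P[l==i]
        r=cv2.minAreaRect(q[:,:2].astype(np.float32)); print(n,nm,r,np.percentile(q[:,2],[5,50,95]),len(q))
    X,Y,Z=np.moveaxis(P,-1,0)
    for x0,y0 in((None,)*2,):pass
    m=ok&(Z>.052)&(Z<.075)&(X>.2)&(X<.5)&(Y<.7)&(Y>-.3)
    k,l,s,_=cv2.connectedComponentsWithStats(m.astype(np.uint8))
    for i in range(1,k):
        if s[i,4]>80:
            q=P[l==i];(cx,cy),rad=cv2.minEnclosingCircle(q[:,:2].astype(np.float32));print(n,'top',cx,cy,rad,np.median(q[:,2]),s[i])
    if n=='top0':
        m=ok&(Z>.02)&(X<.65)&(X>.15)&(Y<.45)&(Y>-.25)
        k,l,s,_=cv2.connectedComponentsWithStats(m.astype(np.uint8))
        for i in range(1,k):
            if s[i,4]>30:q=P[l==i];print('obs',q.min(0).round(3),q.max(0).round(3),s[i])
E
```

```text
top0 blue ((0.5489838719367981, 0.3759784996509552), (0.13344675302505493, 0.1407364159822464), 86.3036880493164) [0.00113981 0.00503084 0.01570595] 2414
top0 yel ((0.5376165509223938, 0.16191083192825317), (0.1385021060705185, 0.14228902757167816), 89.75379180908203) [0.00083762 0.00486273 0.01578464] 2330
top0 top 0.48039841651916504 0.6734697818756104 0.03099653124809265 0.058564198862933625 [171 205  23  19 368]
top0 top 0.44859954714775085 -0.023863844573497772 0.05616339296102524 0.0719337669689436 [444 207  29  42 538]
top0 top 0.4570900499820709 0.5707651972770691 0.028383862227201462 0.05869803976746768 [212 215  23  16 259]
top0 top 0.41282919049263 0.37776556611061096 0.03154176101088524 0.05891380372317612 [287 228  25  25 490]
top0 top 0.40856340527534485 0.16893985867500305 0.03175316005945206 0.05889577840608917 [369 230  25  25 494]
obs [ 0.48  -0.082  0.16 ] [ 0.65  -0.     0.399] [ 466  106   93   96 4055]
obs [ 0.394 -0.073  0.02 ] [0.65  0.017 0.084] [ 434  148   40  102 2667]
obs [0.382 0.347 0.023] [0.443 0.408 0.066] [287 228  25  25 492]
obs [0.379 0.14  0.02 
[... 297 characters left out ...]
64035797119, 0.16415709257125854), (0.13548143208026886, 0.1526477187871933), 89.62313842773438) [0.00044725 0.00406951 0.01443537] 1029
scene0 top 0.44741395115852356 -0.024181604385375977 0.05759863555431366 0.06824595387187993 [368 112  40  23 407]
scene0 top 0.4082038998603821 0.1700754463672638 0.03499531000852585 0.05818049975871464 [355 153  24  17 299]
scene0 top 0.41271737217903137 0.3770715892314911 0.03313552588224411 0.05798775371195747 [309 190  26  20 394]
scene0 top 0.4545347988605499 0.5725778341293335 0.027613483369350433 0.058095793929622275 [248 228  19  18 229]
scene0 top 0.47930705547332764 0.6729089021682739 0.030968286097049713 0.05762128509630082 [205 245  27  23 387]
```

>>> carry_out(motion="0.013 0.031 0.005 0 0 0 0;0.013 0.031 0.005 0 0 0 0;0.013 0.031 0.005 0 0 0 0;0.013 0.031 0.005 0 0 0 0;0.013 0.031 0.005 0 0 0 0;0.013 0.031 0.005 0 0 0 0;0.013 0.031 0.005 0 0 0 0;0.013 0.031 0.005 0 0 0 0;0.013 0.031 0.005 0 0 0 0;0.011 0.032 0 0 0 0 0;0.011 0.032 0 0 0 0 0;0.011 0.032 0 0 0 0 0;0.011 0.032 0 0 0 0 0;0.011 0.032 0 0 0 0 0;0.011 0.032 0 0 0 0 0;0.011 0.032 0 0 0 0 0;0.011 0.032 0 0 0 0 0", grip_force=25)

```text
time_s: 1.52
ee_pos: [0.3356, 0.0025, 0.2505]
eef_rot: [3.141, -0.0, 0.24]
force: [0.9, -0.2, 0.4]
grip_width: 0.0935
grip_force: 0.0
```

>>> carry_out(motion="0.0121 0.0278 0 0 0 0 0;0.0121 0.0278 0 0 0 0 0;0.0121 0.0278 0 0 0 0 0;0.0121 0.0278 0 0 0 0 0;0.0121 0.0278 0 0 0 0 0;0.012 0.0275 0 0 0 0 0;0 0 -0.03 0 0 0 0;0 0 -0.03 0 0 0 0;0 0 -0.03 0 0 0 0;0 0 -0.03 0 0 0 0;0 0 -0.03 0 0 0 0;0 0 -0.02 0 0 0 0;0 0 -0.015 0 0 0 0;0 0 -0.015 0 0 0 0;0 0 -0.015 0 0 0 0;0 0 -0.013 0 0 0 0;0 0 0 0 0 0 0")

```text
time_s: 2.93
ee_pos: [0.4068, 0.1668, 0.0203]
eef_rot: [3.141, 0.004, 0.24]
force: [0.4, -0.4, -0.2]
grip_width: 0.0942
grip_force: 0.0
```

>>> carry_out(motion="0 0 0 0 0 0 60;0 0 0 0 0 0 80;0 0 0 0 0 0 110;0 0 0 0 0 0 140;0 0 0 0 0 0 140;0 0 0 0 0 0 140;0 0 0 0 0 0 140;0 0 0 0 0 0 140", grip_force=30)

```text
time_s: 3.6
ee_pos: [0.4084, 0.1673, 0.0229]
eef_rot: [-3.142, -0.001, 0.24]
force: [-1.0, -1.7, 6.1]
grip_width: 0.0624
grip_force: 30.0
```

>>> carry_out(motion="0 0 0.005 0 0 0 140;0 0 0.012 0 0 0 140;0 0 0.018 0 0 0 140;0 0 0.018 0 0 0 140;0 0 0.012 0 0 0 140;0 0 0.005 0 0 0 140;0 0 0 0 0 0 140;0 0 0 0 0 0 140;0 0 0 0 0 0 140;0 0 0 0 0 0 140;0 0 0 0 0 0 140")

```text
time_s: 4.52
ee_pos: [0.4079, 0.1672, 0.0919]
eef_rot: [3.142, 0.001, 0.24]
force: [-0.4, 1.1, -0.3]
grip_width: 0.062
grip_force: 30.0
```

```bash
python3 - <<'E'
from h import *
c=snap('top','t1');o=ctrl.get_obs();print(o['force'],o['moment'],o['tau'],o['ee_pos'])
P=cloud(c);q=P[224:258,355:405].reshape(-1,3);q=q[(q[:,2]>.1)]
print(len(q))
E
```

```text
[-0.36446209  0.11979397 -0.8139109 ] [-0.01981729 -0.05423267 -0.00693695] [ 1.97928013e-03 -4.20177019e+01 -2.99799693e+01  9.50036076e-03
 -7.95400422e-02 -1.58331528e-05] [0.40789373 0.16717055 0.09194345]
1299
```

>>> carry_out(motion="0.01 0 0 0 0 0 140;0.018 -0.001 0 0 0 0 140;0.025 -0.001 0 0 0 0 140;0.026 -0.001 0 0 0 0 140;0.025 -0.001 0 0 0 0 140;0.018 0 0 0 0 0 140;0.01 0 0 0 0 0 140;0 0 -0.01 0 0 0 140;0 0 -0.015 0 0 0 140;0 0 -0.015 0 0 0 140;0 0 -0.01 0 0 0 140;0 0 -0.006 0 0 0 140;0 0 -0.004 0 0 0 140;0 0 0 0 0 0 140;0 0 0 0 0 0 140;0 0 0 0 0 0 140")

```text
time_s: 5.9
ee_pos: [0.5405, 0.1633, 0.0331]
eef_rot: [3.142, -0.001, 0.24]
force: [0.5, 0.4, -0.6]
grip_width: 0.062
grip_force: 30.0
```

```bash
python3 - <<'E'
from h import *
c=snap('scene','s2');cv2.imwrite('pics/s2c.png',cv2.resize(c['pixels'][100:240,260:420,::-1],None,fx=4,fy=4))
o=ctrl.get_obs();print(o['force'],o['ee_pos'],o['grip_width'])
E
```

```text
[-0.22692385 -0.56618037 -0.18646388] [0.540477   0.16334256 0.03313306] 0.06237711571394741
```

View pics/s2c.png

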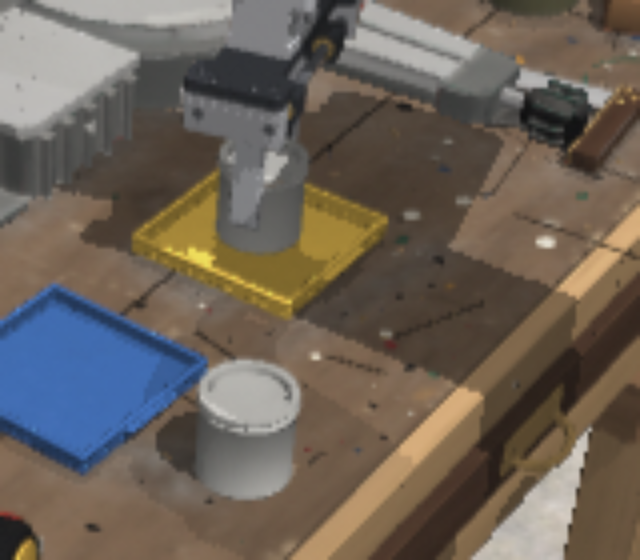

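The crop shows the tin held upright over the middle of the yellow tray, crop pixel (260,200), about 6 mm above the floor. I'll lower it gently until it touches.

>>> carry_out(motion="0 0 -0.002 0 0 0 140;0 0 -0.002 0 0 0 140;0 0 -0.001 0 0 0 140;0 0 -0.001 0 0 0 140;0 0 0 0 0 0 140;0 0 0 0 0 0 140")

```text
time_s: 6.45
ee_pos: [0.5402, 0.1633, 0.027]
eef_rot: [3.142, -0.0, 0.24]
force: [-3.6, -1.2, 6.9]
grip_width: 0.0622
grip_force: 30.0
```

>>> carry_out(motion="0 0 -0.0005 0 0 0 140;0 0 -0.0005 0 0 0 140;0 0 0 0 0 0 140;0 0 0 0 0 0 140")

```text
time_s: 6.78
ee_pos: [0.5405, 0.1633, 0.027]
eef_rot: [3.142, -0.001, 0.24]
force: [-7.1, -2.6, 17.5]
grip_width: 0.062
grip_force: 30.0
```

>>> carry_out(motion="0 0 0.0008 0 0 0 140;0 0 0 0 0 0 80;0 0 0 0 0 0 60;0 0 0 0 0 0 40;0 0 0 0 0 0 40;0 0 0 0 0 0 40;0 0 0.01 0 0 0 40;0 0 0.02 0 0 0 40;0 0 0.03 0 0 0 40;0 0 0.03 0 0 0 0;0 0 0.03 0 0 0 0;0 0 0.01 0 0 0 0;0 0 0 0 0 0 0")

```text
time_s: 7.87
ee_pos: [0.5412, 0.1635, 0.1595]
eef_rot: [3.142, -0.005, 0.24]
force: [0.3, 0.4, 0.0]
grip_width: 0.0936
grip_force: 0.0
```

>>> carry_out(motion="-0.008 0.013 0 0 0 0 0;-0.0143 0.0238 0 0 0 0 0;-0.0143 0.0238 0 0 0 0 0;-0.0143 0.0238 0 0 0 0 0;-0.0143 0.0238 0 0 0 0 0;-0.0143 0.0238 0 0 0 0 0;-0.0143 0.0238 0 0 0 0 0;-0.0143 0.0238 0 0 0 0 0;-0.0143 0.0238 0 0 0 0 0;-0.006 0.0105 0 0 0 0 0;0 0 -0.02 0 0 0 0;0 0 -0.03 0 0 0 0;0 0 -0.01 0 0 0 0;0 0 0 0 0 0 0;0 0 0 0 0 0 0;0 0 0 0 0 0 0")

```text
time_s: 9.2
ee_pos: [0.4124, 0.3773, 0.0974]
eef_rot: [-3.141, -0.001, 0.239]
force: [-0.1, 0.4, 0.9]
grip_width: 0.0938
grip_force: 0.0
```

```bash
python3 - <<'E'
from h import *
c=snap('scene','s3');cv2.imwrite('pics/s3c.png',cv2.resize(c['pixels'][100:240,260:420,::-1],None,fx=4,fy=4))
P=cloud(c);q=P[140:175,310:350].reshape(-1,3);q=q[(q[:,2]>.055)&(q[:,2]<.075)&(q[:,0]>.48)&(q[:,0]<.6)];print(cv2.minEnclosingCircle(q[:,:2].astype(np.float32)),np.median(q[:,2]))
o=ctrl.get_obs();print(o['force'],o['ee_pos'],o['qpos'])
E
```

```text
((0.0, 0.0), 0.0) nan
[-1.13991914  0.02769614 -0.21612714] [0.41240801 0.37734514 0.09759119] [ 6.75515640e-01  4.29261909e-01  1.61036839e+00 -1.78090906e-05
  1.10009112e+00  2.00686698e+00]
  return _methods._mean(a, axis=axis, dtype=dtype,
  ret = ret.dtype.type(ret / rcount)
```

View pics/s3c.png

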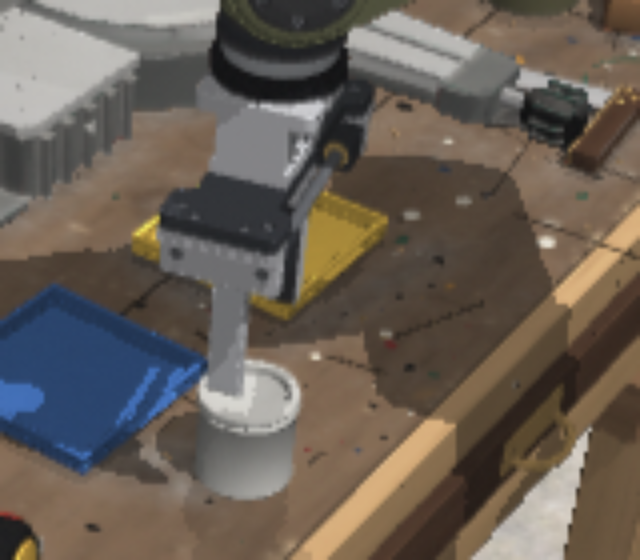

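The gripper is over the second tin, crop pixel (248,430). The yellow tray is hidden behind it. Next I descend and grasp.

>>> carry_out(motion="0 0 -0.015 0 0 0 0;0 0 -0.015 0 0 0 0;0 0 -0.015 0 0 0 0;0 0 -0.015 0 0 0 0;0 0 -0.01 0 0 0 0;0 0 -0.005 0 0 0 0;0 0 0 0 0 0 0;0 0 0 0 0 0 60;0 0 0 0 0 0 80;0 0 0 0 0 0 110;0 0 0 0 0 0 140;0 0 0 0 0 0 140;0 0 0 0 0 0 140;0 0 0 0 0 0 140", grip_force=40)

```text
time_s: 10.42
ee_pos: [0.4119, 0.3771, 0.0216]
eef_rot: [3.142, -0.0, 0.24]
force: [-0.5, -2.6, 5.5]
grip_width: 0.0617
grip_force: 40.0
```

>>> carry_out(motion="0 0 0.005 0 0 0 140;0 0 0.012 0 0 0 140;0 0 0.018 0 0 0 140;0 0 0.018 0 0 0 140;0 0 0.012 0 0 0 140;0 0 0.005 0 0 0 140;0 0 0 0 0 0 140;0 0 0 0 0 0 140;0 0 0 0 0 0 140;0 0 0 0 0 0 140;0 0 0 0 0 0 140")

```text
time_s: 11.33
ee_pos: [0.4114, 0.3769, 0.0905]
eef_rot: [3.141, 0.001, 0.24]
force: [-0.1, -0.6, -6.1]
grip_width: 0.062
grip_force: 40.0
```

The wrist reads -6.1 N, so this is the full tin. It goes to the blue tray.

>>> carry_out(motion="0.01 0 0 0 0 0 140;0.018 0 0 0 0 0 140;0.026 0 0 0 0 0 140;0.027 0 0 0 0 0 140;0.026 0 0 0 0 0 140;0.018 0 0 0 0 0 140;0.011 0 0 0 0 0 140;0 0 -0.01 0 0 0 140;0 0 -0.015 0 0 0 140;0 0 -0.015 0 0 0 140;0 0 -0.01 0 0 0 140;0 0 -0.005 0 0 0 140;0 0 -0.004 0 0 0 140;0 0 -0.002 0 0 0 140;0 0 -0.0015 0 0 0 140;0 0 0 0 0 0 140;0 0 0 0 0 0 140;0 0 0 0 0 0 140")

```text
time_s: 12.83
ee_pos: [0.5479, 0.3773, 0.0293]
eef_rot: [-3.141, -0.001, 0.24]
force: [0.3, -0.1, -6.1]
grip_width: 0.0617
grip_force: 40.0
```

```bash
python3 - <<'E'
from h import *
c=snap('scene','s4');cv2.imwrite('pics/s4c.png',cv2.resize(c['pixels'][100:240,230:390,::-1],None,fx=4,fy=4))
o=ctrl.get_obs();print(o['force'],o['ee_pos'],o['grip_width'])
E
```

```text
[ 0.53239689 -0.07490593 -6.57536935] [0.54790142 0.37727474 0.02920516] 0.06196925005979108
```

View pics/s4c.png

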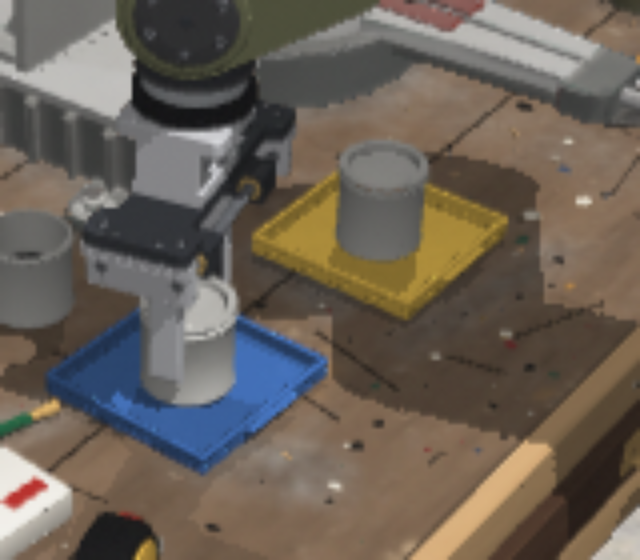

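The empty tin stands upright in the yellow tray, crop pixel (380,200). The full one is just above the blue tray floor at (190,345).

>>> carry_out(motion="0 0 -0.001 0 0 0 140;0 0 -0.001 0 0 0 140;0 0 -0.001 0 0 0 140;0 0 -0.0005 0 0 0 140;0 0 0 0 0 0 140;0 0 0 0 0 0 140;0 0 0 0 0 0 140")

```text
time_s: 13.47
ee_pos: [0.5478, 0.3772, 0.0257]
eef_rot: [-3.141, -0.0, 0.24]
force: [-2.3, -2.0, 3.5]
grip_width: 0.0616
grip_force: 40.0
```

>>> carry_out(motion="0 0 0 0 0 0 80;0 0 0 0 0 0 60;0 0 0 0 0 0 40;0 0 0 0 0 0 40;0 0 0 0 0 0 40;0 0 0.01 0 0 0 40;0 0 0.02 0 0 0 40;0 0 0.03 0 0 0 40;0 0 0.04 0 0 0 0;0 0 0.03 0 0 0 0;-0.03 0 0.01 0 0 0 0;-0.04 0 0 0 0 0 0;-0.04 0 0 0 0 0 0;-0.03 0 0 0 0 0 0;0 0 0 0 0 0 0;0 0 0 0 0 0 0")

```text
time_s: 14.8
ee_pos: [0.407, 0.3775, 0.1667]
eef_rot: [-3.141, -0.002, 0.241]
force: [-0.2, -1.0, -0.2]
grip_width: 0.0939
grip_force: 0.0
```

```bash
python3 - <<'E'
from h import *
c=snap('scene','s5');cv2.imwrite('pics/s5c.png',cv2.resize(c['pixels'][100:240,230:390,::-1],None,fx=4,fy=4))
P=cloud(c)
for x,y in((.548,.377),(.54,.163)):
    m=(abs(P[...,0]-x)<.06)&(abs(P[...,1]-y)<.06)&(P[...,2]>.05)&(P[...,2]<.08);q=P[m];print(len(q),cv2.minEnclosingCircle(q[:,:2].astype(np.float32)),np.percentile(q[:,2],[10,50,90]))
E
```

```text
383 ((0.5485295653343201, 0.3798083961009979), 0.03416184335947037) [0.05525793 0.06137928 0.06615211]
24 ((0.5372767448425293, 0.1849534958600998), 0.023254361003637314) [0.05082987 0.05617797 0.06118504]
```

View pics/s5c.png

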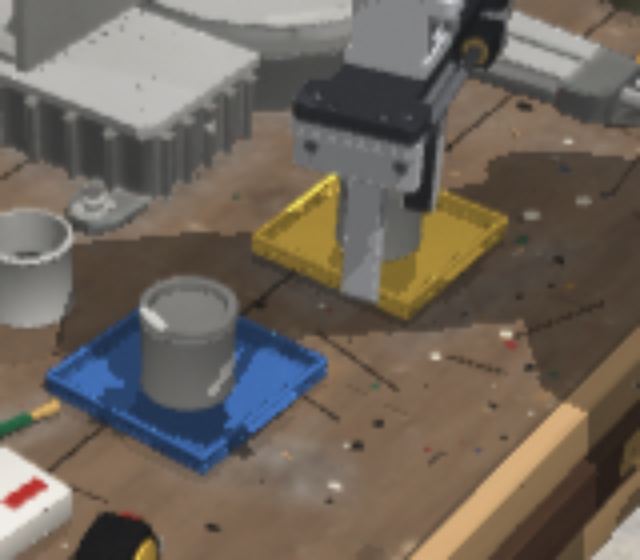

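Both tins stand upright in their trays: blue at crop (190,345), and yellow partly hidden behind the raised gripper. The arm is clear of both.

```bash
python3 -c "
from station import ctrl
print(ctrl.hand_in())"
```

```text
the job is handed in; nothing more can be done
None
```

The full tin is upright in the blue tray and the empty one upright in the yellow tray; both are released, and the job was handed in at about 15 s.

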